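# Walk a stuck insert out with a mallet

### The job

The steel insert is stuck in its fixture nest. Pick up the soft mallet that stands on the rubber mat and tap the insert's two ears lightly, on alternating sides, until it has walked forward fully against its stop on both sides; then stand the mallet upright near the middle of its mat again and let go. Touch the insert only with the mallet, never hit hard, and leave the other things on the bench alone.

Things in the scene. Friction and masses are not known exactly. Their poses are not given: they have to be found in the camera images.
- nest: Steel and aluminium fixture nest fixed to the bench. Origin on the table under its middle, z up, x is the way the insert must move. Base 12 mm thick, x = -60 to 85, y = -100 to 100 mm; a fixed post 50 mm wide (y) stands between the insert's ears, x = -74 to -56 mm, 44 mm high; nothing is higher. Bench behind the ears (nest x below -95 mm) is clear for about 100 mm.
- insert: The stuck steel insert, a bar with two square ears jutting out at nest -x. 9 N pushes one ear on alone, turning the insert, until it binds askew (1 to 7 mm ahead of the other ear, unlike each time): it gives no more and the other ear must be tapped. Home feels like bound, but then neither ear gives. Over 22 N damages it. Origin on its underside 60 mm ahead of the right ear's face.
- left_ear (a point): Centre of the left ear's flat tapping face (nest y = +54 mm), which looks along nest -x: 24 mm wide, 25 mm high, 14 to 39 mm above the table, overhanging the bench. At the start it lies at nest x = -90 to -89 mm, at its stop at -76 mm; it stays where it is left. Its x axis is the insert's: the way to tap.
- right_ear (a point): Centre of the right ear's tapping face (nest y = -54 mm); the same sizes, travel and axes as the left ear.
- mallet_grip (a point): On the axis of the mallet's square upright wooden handle (24 x 24 mm, from 30 to 96 mm above the mallet's underside), 56 mm above the underside, z up. The mallet stands on its head: a grey block 76 mm long (x), 36 mm wide (y), 30 mm high, with white flat striking faces at both x ends, 38 mm from the axis; the ends are alike. 0.3 to 0.5 kg.
- mallet: The same mallet; origin at the middle of its underside.
- mat: Black rubber mat fixed on the bench, 150 x 130 mm, 4 mm thick; origin under its centre. The mallet stands on it and goes back near its middle.
Not all that is in view belongs to the job. What is shaped like the mallet but red is not meant. There is more than one size of the mat; the one meant has the size given above.

How it is judged:
On the way:
1. the insert is forward against its stop at both ears (x of each of left_ear, right_ear in the frame of nest above -0.0775 m), for 0.2 s.
At the end, for the whole second after the job is handed in: Both ear faces are within 1.5 mm of the stop (nest x above -77.5 mm), and the mallet stands upright (within 0.15 rad) and still on the mat, its middle within 50 mm of the mat's centre (all of step 1 and horizontal distance between mallet and mat below 0.05 m and angle between mallet_grip's own z axis and vertical below 0.15 rad and height (world z) of mallet below 0.008 m and linear speed of mallet below 0.02 m/s); the robot touches nothing.
It fails at once if the insert is hit or pressed with more than 22 N by the mallet (contact force between mallet and insert above 22 N).
It fails at once if the insert is touched by the gripper or arm (contact force between any of the fingers, the arm and insert above 0.5 N).
It fails at once if the mallet hits the fixture nest hard (over 22 N) (contact force between mallet and nest above 22 N).
It fails at once if a bystander is moved by more than 30 mm (distance of any of wrench, screwdriver, bearing, bushing, cleaner, boltjar, gauge from where it was at the start of the episode above 0.03 m).
It also fails if it takes over 72 s, if anything falls off the work surface, if the arm or the gripper's body presses on something with over 40 N, if the wrist force passes 120 N, or if a joint passes its speed limit or range.

### The arm

A 7-joint arm with a two-finger parallel gripper is mounted at the origin on the work surface. World frame = base frame: x ahead of the robot, y to its left, z up, the work surface at z = 0. Lengths are in m, angles in rad, forces in N, time in s.
With the tool pointing down it reaches from about 0.4 to 0.85 m from the base axis. Payload 10.4 kg.
Tool frame: the origin (TCP) lies between the finger pads; the fingertips stand ahead of it and the grasp point (between the pads) lies 5 mm behind it (manip.tip_extent is the z of the fingertips in the tool frame, in m); z points along the fingers, y is the line along which they close (so a half turn about z gives the same grasp; the last joint's range is limited). The gripper opens to 85 mm and grips with 20 to 120 N. Pads are 22 mm wide; open, the fingers measure 114 mm over their backs; the gripper's body (76 mm by 85 mm) begins 54 mm behind the grasp point. The pads swing forward as they close: fully open they stand 13 mm farther back than shut.
Start: joints at [-1.371, 0.332, -0.065, 1.46, 0.022, 1.35, -0.088], TCP at [0.138, 0.61, 0.245] pointing down, gripper open.
Joint ranges: [-2.6, 2.6], [-0.5, 2.12], [-1.47, 1.34], [0.16, 2.42], [-1.27, 4.41], [0.06, 2.06], [-2.6, 2.6]. Speed limits (rad/s): [2.22, 2.22, 2.79, 2.79, 3.14, 3.14, 3.14].

### API

Orientations are given as a unit quaternion [x, y, z, w].
In Python, from workcell import status, viewer, manip gives the robot as it stands.
- The arm moves only by the tool play_rows, never from a script. Its argument "plan" is one flat list of numbers, 7 for each row, row after row: the turn, a rotation vector about the tool's x, y, z in degrees, then the shift along the tool's x, y, z in m, then the opening, from 0 (shut) to 1 (fully open). In form: [ax, ay, az, dx, dy, dz, grip, ax, ay, az, dx, dy, dz, grip, ...]. A call has 1 to 20 rows; each row is the pose to reach, as a shift and turn from the pose commanded when the call began, along the tool's axes at that moment; what a row does not reach only later rows make up. A row lasts 1/8 s, in which the tool goes at most 62.5 mm and 10.7 degrees, less where a joint would pass 70% of its speed; a pose out of reach is approached as far as the arm can. A call with a gripper value outside its range is refused whole. The fingers move at their own pace and stop on an object; "squeeze" is the grip in N (left out, the last holds). Time passes only in rows, so rows that repeat a pose let the fingers close. It gives the time, the measured TCP pose, the force, the opening and the grip force at its end, in the units of the state.
- status.get_obs(): the state, without advancing time (a new reading comes with each control period).
- viewer.camera(name): name is "side" or "top" or "wrist"; returns the picture (384x512x3 uint8, red, green, blue); there is no depth.
- viewer.camera_model(name): a dict with "fx", "fy", "cx", "cy" (pixels), "D" ([k1, k2, p1, p2, k3] as OpenCV has them; the pictures are not rectified), "R" (3x3) and "t" (3): a world point X has camera coordinates R X + t. Camera axes: x right, y down, z forward; pixel columns grow to the right and rows downward; lengths in m; the calibration is good to about 2 mm. A picture is of the moment at which its call begins: read the wrist's pose just before it. camera_model takes no time and is no camera call; for the wrist camera it gives the pose at the moment of the call.
- manip.hand_in(): hands the job in; it is judged then, once.
The state is a dict: "clock": time; "joint_pos": joint angles; "joint_velocities": joint speeds; "tau": joint torques, N m; "position": TCP position; "ee_rot": TCP orientation; "ft_force": force on the tool from outside, world axes, zero at the start; "torque": the same for the moment, N m; "grip_width": opening from 0.0 (shut) to 1.0 (fully open); "grasp_force": force on a finger pad.
Only numpy, scipy, OpenCV 4.12 (cv2) and the standard library are available. Lean on these libraries where they do the work, as an engineer would, in place of code of your own. Each camera call takes 0.05 s, during which the arm holds its last target. There are 200 camera calls.

## Working session

There is one attempt and no reset: what is moved stays moved. The work goes in short steps, Python scripts to look and compute and a tool call to move; the robot and the scene stay as the last step left them, time stands still between calls to the robot, and variables do not carry over. Pictures are saved under pics/ and viewed, at most 10 in all, crops included, and the job is handed in when it is done.

Besides the shell and the picture viewer there is one more tool, called after "Emit:" in YAML: its name, and indented under it one key for each argument. play_rows: Moves the arm, as the interface text tells. Its arguments: {"type":"object","properties":{"plan":{"type":"array","items":{"type":"number"}},"squeeze":{"type":"number"}},"required":["plan"]}

```bash
ls; mkdir -p pics; python3 - <<'E'
from workcell import status, viewer, manip
import cv2,numpy as np
print(status.get_obs(), manip.tip_extent)
a=viewer.camera("top");b=viewer.camera("side")
cv2.imwrite("pics/top0.png",cv2.cvtColor(a,4));cv2.imwrite("pics/side0.png",cv2.cvtColor(b,4))
for n in("top","side"):print(viewer.camera_model(n))
E
```

```text
pics
{'clock': 0.0, 'joint_pos': array([-1.37060436,  0.33284781, -0.06472706,  1.4609794 ,  0.0215801 ,
        1.34992363, -0.08848672]), 'joint_velocities': array([ 0.00248669, -0.0013736 , -0.0018229 , -0.00023712,  0.00087304,
        0.00097988, -0.00011423]), 'tau': array([-4.22671328e-04, -6.25443435e+01,  4.87813528e-02, -3.91625583e+01,
        1.61670672e-02,  9.45943786e-03,  5.73274019e-05]), 'position': array([0.13799587, 0.60918451, 0.24451284]), 'ee_rot': array([ 1.11137743e-01,  9.93804743e-01, -7.29258613e-04, -6.00122257e-05]), 'ft_force': array([ 0.73809897,  0.61889136, -0.51910173]), 'torque': array([ 0.02209768,  0.04507793, -0.01508305]), 'grasp_force': 0.0, 'grip_width': 0.9972136515012876} 0.014
{'fx': 367.0370761943363, 'fy': 367.0370761943363, 'cx': 260.1931221310937, 'cy': 191.3572295236765, 'D': array([-0.06127652,  0.        ,  0.        ,  0.        ,  0.        ]), 'R': array([[ 0.0300597 , -0.99942427,  0.01573337],
       [-0.98800028, -0.03209448, -0.15108073],
       [ 0.15149871, -0.01100313, -0.98839621]]), 't': array([-0.13859364,  0.48059881,  0.87369955])}
{'fx': 347.9954684393662, 'fy': 347.9954684393662, 'cx': 252.34916846621613, 'cy': 191.36937221607437, 'D': array([-0.07252126,  0.        ,  0.        ,  0.        ,  0.        ]), 'R': array([[ 0.99380669, -0.1101934 ,  0.01434132],
       [-0.04910105, -0.55123034, -0.83290708],
       [ 0.09968623,  0.82704446, -0.55322701]]), 't': array([-0.52234518,  0.02899568,  0.88175806])}
```

View pics/top0.png

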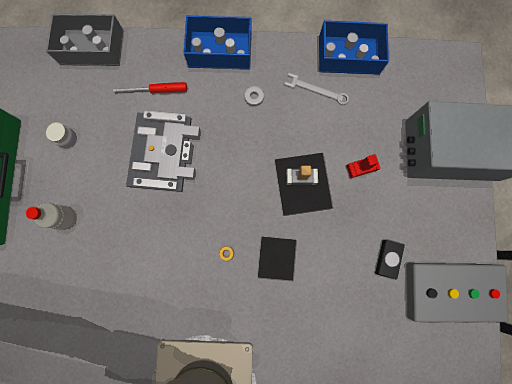

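View pics/side0.png

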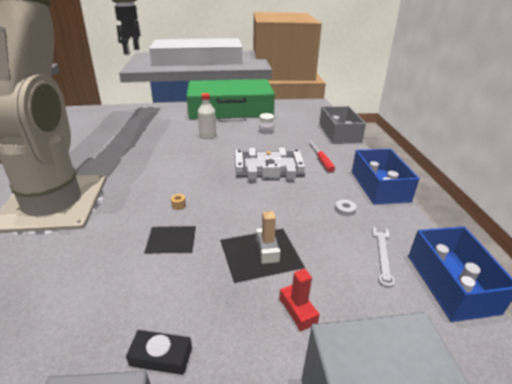

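The top view shows the nest at about (160,150), with its ears facing right at about (190,131) and (190,170). The grey and wood mallet stands on the large black mat at (303,180).

Possible confusions:
- **Mallet:** the grey one with the wooden handle at (303,175), or the red one at (363,165). I choose the grey one.
- **Mat:** the large one at (303,183), or the small one at (277,258). I choose the large one.

```bash
cat > h.py <<'E'
from workcell import status, viewer, manip
import cv2, numpy as np
from scipy.spatial.transform import Rotation as Rn
def ray(m,p):
    K=np.array([[m['fx'],0,m['cx']],[0,m['fy'],m['cy']],[0,0,1]])
    u=cv2.undistortPoints(np.array([[p]],float),K,m['D'])[0,0]
    d=m['R'].T@np.array([u[0],u[1],1]); return -m['R'].T@m['t'], d/np.linalg.norm(d)
def plane(m,p,z):
    c,d=ray(m,p); return c+d*(z-c[2])/d[2]
def tri(m1,p1,m2,p2):
    c1,d1=ray(m1,p1);c2,d2=ray(m2,p2)
    s=np.linalg.lstsq(np.c_[d1,-d2],c2-c1,rcond=None)[0]
    a,b=c1+s[0]*d1,c2+s[1]*d2
    return (a+b)/2,np.linalg.norm(a-b)
def proj(m,X):
    K=np.array([[m['fx'],0,m['cx']],[0,m['fy'],m['cy']],[0,0,1]])
    return cv2.projectPoints(np.array([X],float),cv2.Rodrigues(m['R'])[0],m['t'],K,m['D'])[0][0,0]
def snap(name):
    m=viewer.camera_model(name); im=viewer.camera(name); return m,cv2.cvtColor(im,4)
def totool(X,o=None):
    o=o or status.get_obs(); return Rn.from_quat(o['ee_rot']).inv().apply(np.array(X)-o['position'])
E
python3 - <<'E'
from h import *
T=viewer.camera_model("top");S=viewer.camera_model("side")
W=viewer.camera_model("wrist")
o=status.get_obs();R=Rn.from_quat(o['ee_rot'])
print("cam in tool",R.inv().apply(-W['R'].T@W['t']-o['position']),"axis",R.inv().apply(W['R'][2]),'imgx',R.inv().apply(W['R'][0]),W['fx'])
print("tool axes\n",R.as_matrix())
print("handle",tri(T,(306,169),S,(268,213)))
t=cv2.imread("pics/top0.png")
g=cv2.cvtColor(t,6)
m=((g<45).astype(np.uint8))*255
m=cv2.morphologyEx(m,cv2.MORPH_CLOSE,np.ones((9,9)))
for c in cv2.findContours(m,0,2)[0]:
    if cv2.contourArea(c)>800:
        r=cv2.minAreaRect(c); P=np.array([plane(T,q,.004) for q in cv2.boxPoints(r)])
        print(r[0],P.mean(0).round(3),[np.linalg.norm(P[0]-P[1]).round(3),np.linalg.norm(P[1]-P[2]).round(3)],P[:,:2].round(3).tolist())
for n,p,z in [("nestcorners",(137,111),.012),("",(127,188),.012),("earL?",(199,131),.039),("earR?",(199,171),.039),("red",(363,165),.02),("boltjar",(60,135),.03)]:
    print(n,plane(T,p,z).round(3))
E
```

```text
cam in tool [ 0.0824084  -0.00031149 -0.12785418] axis [-3.18166375e-01  4.69162561e-04  9.48034777e-01] imgx [-6.92417702e-04  9.99999496e-01 -7.27258505e-04] 330.9548367577989
tool axes
 [[-9.75290161e-01  2.20927682e-01 -2.45607324e-04]
 [ 2.20927812e-01  9.75289257e-01 -1.32930789e-03]
 [-5.41427271e-05 -1.35072240e-03 -9.99999086e-01]]
handle (array([ 0.5304328 , -0.22793481,  0.1030516 ]), np.float64(0.000803115887089498))
(276.62298583984375, 258.1475524902344) [ 0.322 -0.17   0.004] [np.float64(0.101), np.float64(0.088)] [[0.274, -0.124], [0.375, -0.13], [0.369, -0.217], [0.269, -0.21]]
(303.0375671386719, 183.49423217773438) [ 0.515 -0.234  0.004] [np.float64(0.13), np.float64(0.148)] [[0.576, -0.159], [0.6, -0.286], [0.454, -0.309], [0.431, -0.184]]
(10.0, 176.5) [0.514 0.541 0.004] [np.float64(0.368), np.float64(0.058)] [[0.331, 0.543], [0.695, 0.595], [0.696, 0.537], [0.333, 0.488]]
(353.0484924316406, 47.835357666015625) [ 0.905 -0.372  0.004] [np.float64(0.154), np.float64(0.198)] [[0.827, -0.271], [0.981, -0.277], [0.983, -0.475], [0.828, -0.463]]
(217.27691650390625, 42.37797927856445) [0.905 0.008 0.004] [np.float64(0.154), np.float64(0.181)] [[0.827, 0.093], [0.981, 0.101], [0.983, -0.08], [0.829, -0.083]]
nestcorners [0.694 0.21  0.012]
 [0.486 0.218 0.012]
earL? [0.635 0.037 0.039]
earR? [0.531 0.031 0.039]
red [ 0.565 -0.387  0.02 ]
boltjar [0.617 0.4   0.03 ]
```

Emit:
play_rows:
  plan: [0,0,0,-0.02,-0.02,-0.04,1,0,0,0,-0.05,-0.046,-0.06,1,0,0,0,-0.09,-0.082,-0.06,1,0,0,0,-0.13,-0.119,-0.06,1,0,0,0,-0.17,-0.156,-0.06,1,0,0,0,-0.21,-0.192,-0.06,1,0,0,0,-0.25,-0.229,-0.06,1,0,0,0,-0.29,-0.265,-0.06,1,0,0,0,-0.33,-0.302,-0.06,1,0,0,0,-0.37,-0.339,-0.04,1,0,0,0,-0.41,-0.375,-0.02,1,0,0,0,-0.45,-0.412,0,1,0,0,0,-0.49,-0.449,0,1,0,0,0,-0.52,-0.476,0,1,0,0,0,-0.52,-0.476,0,1,0,0,0,-0.52,-0.476,0,1]

```text
clock: 2.1
position: [0.5397, 0.031, 0.2449]
ee_rot: [0.111, 0.994, 0.0, -0.0]
ft_force: [0.0, -0.5, -0.2]
grip_width: 1.0
grasp_force: 0.0
```

```bash
python3 - <<'E'
from h import *
import pickle
m,im=snap("wrist"); cv2.imwrite("pics/w1.png",im); pickle.dump(m,open("w1.pkl","wb"))
o=status.get_obs();print(o['clock'],o['position'],o['ft_force'],Rn.from_quat(o['ee_rot']).as_matrix().round(4).tolist())
E
```

```text
2.15 [0.5395773  0.03154305 0.24501907] [-0.67317876  0.37958756 -0.40790627] [[-0.9756, 0.2196, -0.0007], [0.2196, 0.9756, 0.0005], [0.0008, 0.0003, -1.0]]
```

View pics/w1.png

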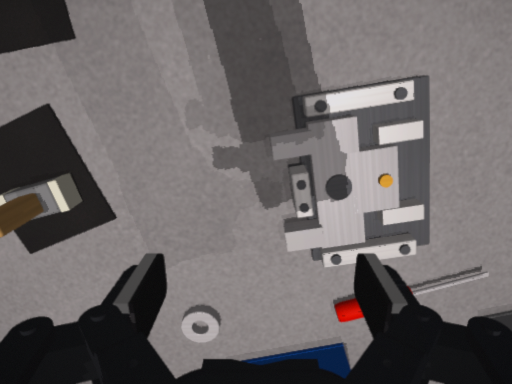

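The wrist view shows the left ear in shadow, with its face at about (273,147). The right ear's face is at about (286,240), the post at (302,190) and the mallet at far left (50,200). I'll enlarge the nest area for accurate edges.

```bash
python3 - <<'E'
import cv2
im=cv2.imread("pics/w1.png")
c=cv2.resize(im[120:260,260:360],None,fx=4.2,fy=4.2,interpolation=cv2.INTER_CUBIC)
c=cv2.convertScaleAbs(c,alpha=1.3,beta=10)
for i in range(0,100,10): cv2.line(c,(int(i*4.2),0),(int(i*4.2),6 if i%50 else 14),(0,0,255),1)
for i in range(0,140,10): cv2.line(c,(0,int(i*4.2)),(6 if i%50 else 14,int(i*4.2)),(0,0,255),1)
cv2.imwrite("pics/w1c.png",c)
E
```

```text
(no output)
```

View pics/w1c.png

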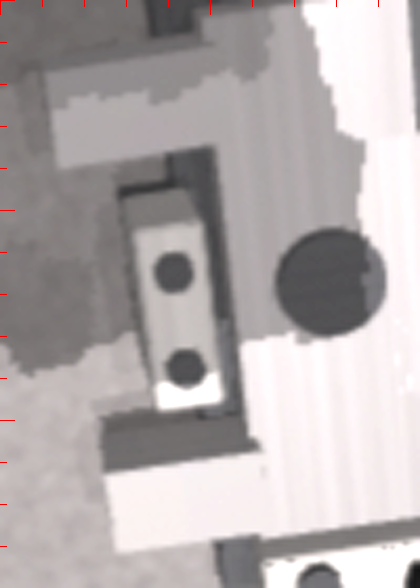

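```bash
python3 - <<'E'
from h import *
import pickle
m=pickle.load(open("w1.pkl","rb"))
print("cam",-m['R'].T@m['t'])
f=lambda u,v:(260+u/4.2-.4,120+v/4.2-.4)
P={n:plane(m,f(u,v),z) for n,u,v,z in [("R1",105,475,.039),("R2",118,552,.039),("L1b",45,72,.014),("L1t",49,95,.039),("L2",57,168,.039),("P1",133,227,.044),("P2",157,410,.044),("P3",203,220,.044),("P4",223,403,.044)]}
for k,v in P.items(): print(k,v[:2].round(4))
d=lambda a,b:np.linalg.norm(P[a]-P[b]).round(4)
print("Rw",d("R1","R2"),"Lw",d("L1t","L2"),"postw",d("P1","P2"),d("P3","P4"),"postd",d("P1","P3"))
for n,p in [("c1",(295,97)),("c2",(428,76)),("c3",(430,245)),("c4",(313,258))]: print(n,plane(m,p,.012)[:2].round(4))
y=P["P2"]-P["P1"]+P["P4"]-P["P3"]; print("post yaw of -y axis deg",np.degrees(np.arctan2(y[1],y[0])))
e=P["R2"]-P["L2"]; print(np.degrees(np.arctan2(e[1],e[0])),np.linalg.norm(e))
E
```

```text
cam [0.45936583 0.04886286 0.37280178]
R1 [0.6237 0.0399]
R2 [0.647  0.0388]
L1b [0.5199 0.0469]
L1t [0.5213 0.0468]
L2 [0.5394 0.0449]
P1 [0.5569 0.0601]
P2 [0.6061 0.0567]
P3 [0.5589 0.0772]
P4 [0.608  0.0736]
Rw 0.0233 Lw 0.0182 postw 0.0493 0.0492 postd 0.0172
c1 [0.4849 0.0812]
c2 [0.4942 0.2207]
c3 [0.6934 0.2104]
c4 [0.6787 0.0667]
post yaw of -y axis deg -4.017088250990457
-3.2416491971466863 0.10769814474157278
```

Emit:
play_rows:
  plan: [0,0,-2,0,-0.03,0,1,0,0,-4,0,-0.075,0,1,0,0,-6,0,-0.12,0,1,0,0,-8,0,-0.165,0,1,0,0,-9,-0.004,-0.21,0,1,0,0,-9,-0.004,-0.235,0,1,0,0,-9,-0.004,-0.245,0,1,0,0,-9,-0.004,-0.245,0,1,0,0,-9,-0.004,-0.245,0,1]

```text
clock: 3.28
position: [0.4904, -0.2077, 0.2452]
ee_rot: [0.032, 0.999, 0.0, -0.0]
ft_force: [0.5, 0.7, -0.2]
grip_width: 1.002
grasp_force: 0.0
```

```bash
python3 - <<'E'
from h import *
import pickle
m,im=snap("wrist"); cv2.imwrite("pics/w2.png",im); pickle.dump(m,open("w2.pkl","wb"))
o=status.get_obs();print(o['clock'],o['position'],o['ft_force'],Rn.from_quat(o['ee_rot']).as_matrix().round(4).tolist())
p=proj(m,(.53,-.228,.05));print(p)
u,v=[int(max(0,x-85)) for x in p]
c=cv2.resize(im[v:v+170,u:u+190],None,fx=3.5,fy=3.5,interpolation=cv2.INTER_CUBIC);print(u,v)
cv2.imwrite("pics/w2c.png",c)
E
```

```text
3.325 [ 0.49035862 -0.20785349  0.24519745] [0.45405897 0.19975465 0.64721755] [[-0.998, 0.0634, 0.0], [0.0634, 0.998, 0.0005], [0.0, 0.0005, -1.0]]
[242.89279835 203.17060113]
157 118
```

View pics/w2c.png

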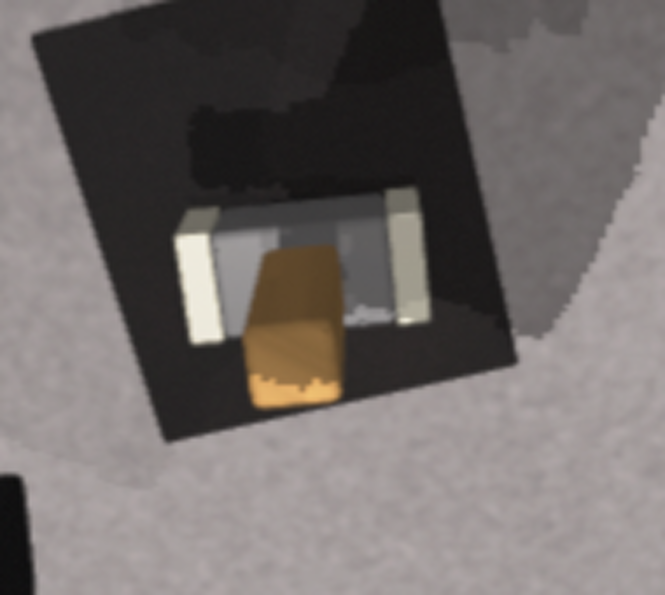

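The crop shows the wooden-handled grey mallet with white end faces, standing on the mat. The head-top corners are at crop (177,235), (417,212), (430,320) and (190,343), and the handle top is at about (297,363).

```bash
python3 - <<'E'
from h import *
import pickle
m=pickle.load(open("w2.pkl","rb")); T=viewer.camera_model("top")
f=lambda u,v:(157+u/3.5-.4,118+v/3.5-.4)
H=np.array([plane(m,f(*q),.034) for q in [(177,235),(417,212),(430,320),(190,343)]])
print("head",H.mean(0),[np.linalg.norm(H[i]-H[i-1]).round(4) for i in range(4)])
a=H[1]-H[0]+H[2]-H[3];b=H[3]-H[0]+H[2]-H[1];print("long axis",np.degrees(np.arctan2(-a[0],-a[1])),np.degrees(np.arctan2(b[1],b[0])), a)
C=np.array([plane(m,f(*q),.1) for q in [(245,332),(343,318),(340,402),(253,408)]])
print("handle",C.mean(0),[np.linalg.norm(C[i]-C[i-1]).round(4) for i in range(4)])
print("tri",tri(m,f(296,364),T,(306,169)))
M=np.array([plane(m,f(*q),.004) for q in [(33,35),(165,442),(516,362)]]);print("mat",(M[0]+M[2])/2,np.linalg.norm(M[0]-M[1]),np.linalg.norm(M[1]-M[2]))
print("mat c (top view) .515 -.234")
E
```

```text
head [ 0.52906585 -0.22833381  0.034     ] [np.float64(0.036), np.float64(0.074), np.float64(0.0358), np.float64(0.0764)]
long axis 177.88393577919211 1.8719217085608306 [-0.00555303  0.1502887   0.        ]
handle [ 0.52911241 -0.22731217  0.1       ] [np.float64(0.0214), np.float64(0.0253), np.float64(0.0235), np.float64(0.0227)]
tri (array([ 0.53360108, -0.22889936,  0.0895162 ]), np.float64(0.001837627150209974))
mat [ 0.51391499 -0.23442552  0.004     ] 0.14793430477876915 0.12747532810368736
mat c (top view) .515 -.234
```

Emit:
play_rows:
  plan: [0,0,-3,-0.02,-0.01,0.03,1,0,0,-5.7,-0.04,-0.018,0.06,1,0,0,-5.7,-0.04,-0.018,0.1,1,0,0,-5.7,-0.04,-0.018,0.135,1,0,0,-5.7,-0.04,-0.018,0.165,1,0,0,-5.7,-0.04,-0.018,0.18,1,0,0,-5.7,-0.04,-0.018,0.185,1,0,0,-5.7,-0.04,-0.018,0.185,1]
  squeeze: 110

```text
clock: 4.32
position: [0.529, -0.2299, 0.0609]
ee_rot: [-0.017, 1.0, -0.0, 0.0]
ft_force: [-0.3, -1.0, 0.1]
grip_width: 1.0
grasp_force: 0.0
```

Emit:
play_rows:
  plan: [0,0,0,0,0,0,0.6,0,0,0,0,0,0,0.4,0,0,0,0,0,0,0.2,0,0,0,0,0,0,0.1,0,0,0,0,0,0,0.1,0,0,0,0,0,0,0.1]
  squeeze: 110

```text
clock: 5.08
position: [0.5288, -0.2299, 0.0607]
ee_rot: [-0.017, 1.0, 0.0, 0.0]
ft_force: [-1.2, 3.0, 6.1]
grip_width: 0.267
grasp_force: 108.0
```

Emit:
play_rows:
  plan: [0,0,0,0,0,-0.015,0.1,0,0,0,0,0,-0.035,0.1,0,0,2,0,0.02,-0.04,0.1,0,0,4,0,0.05,-0.04,0.1,0,0,5.9,0,0.085,-0.04,0.1,0,0,5.9,-0.002,0.12,-0.035,0.1,0,0,5.9,-0.002,0.15,-0.025,0.1,0,0,5.9,-0.002,0.18,-0.015,0.1,0,0,5.9,-0.002,0.2,-0.008,0.1,0,0,5.9,-0.002,0.21,-0.0075,0.1,0,0,5.9,-0.002,0.215,-0.0075,0.1,0,0,5.9,-0.002,0.215,-0.0075,0.1]

```text
clock: 6.58
position: [0.5236, -0.0156, 0.0682]
ee_rot: [0.035, 0.999, -0.0, 0.0]
ft_force: [0.3, 0.2, -4.3]
grip_width: 0.269
grasp_force: 108.2
```

```bash
python3 - <<'E'
from h import *
import pickle
m,im=snap("wrist"); pickle.dump(m,open("w3.pkl","wb"))
_,s=snap("side")
cv2.imwrite("pics/w3.png",cv2.hconcat([im[:,100:500],cv2.resize(s[110:300,180:380],(400,384),interpolation=2)]))
o=status.get_obs();print(o['clock'],o['position'],o['ft_force'],o['grip_width'],Rn.from_quat(o['ee_rot']).as_matrix().round(4).tolist())
E
```

```text
6.675 [ 0.52345265 -0.01598854  0.0680553 ] [-0.478509    0.5669445  -4.83386451] 0.26891488176955924 [[-0.9975, 0.0703, 0.0004], [0.0703, 0.9975, -0.0002], [-0.0004, -0.0002, -1.0]]
```

View pics/w3.png

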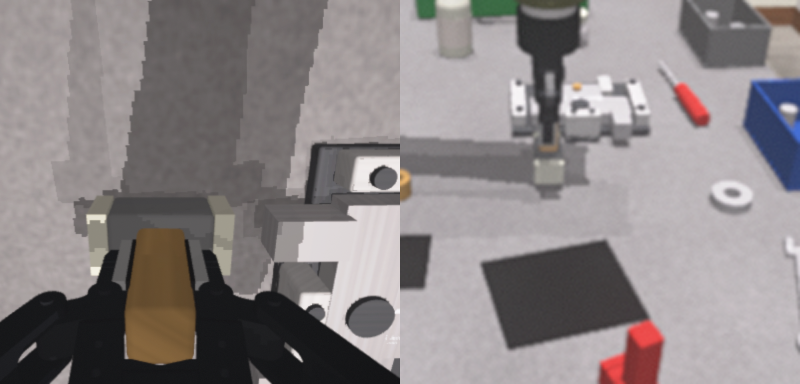

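Emit:
play_rows:
  plan: [0,0,0,0,0.008,0,0.1,0,0,0,0,0.015,0,0.1,0,0,0,0,0.019,0,0.1,0,0,0,0,0.02,0,0.1,0,0,0,0,0.021,0,0.1,0,0,0,0,0.022,0,0.1,0,0,0,0,0.023,0,0.1,0,0,0,0,0.0235,0,0.1,0,0,0,0,0.024,0,0.1]

```text
clock: 7.8
position: [0.5249, 0.008, 0.0678]
ee_rot: [0.035, 0.999, -0.0, 0.0]
ft_force: [-0.7, -4.9, -3.8]
grip_width: 0.264
grasp_force: 108.6
```

Emit:
play_rows:
  plan: [0,0,0,0,0.0004,0,0.1,0,0,0,0,0.0007,0,0.1,0,0,0,0,0.001,0,0.1]

```text
clock: 8.18
position: [0.5249, 0.0082, 0.0678]
ee_rot: [0.035, 0.999, -0.001, -0.0]
ft_force: [-0.8, -8.2, -2.2]
grip_width: 0.268
grasp_force: 108.8
```

Emit:
play_rows:
  plan: [0,0,0,0,0.0005,0,0.1,0,0,0,0,0.001,0,0.1,0,0,0,0,0.0015,0,0.1,0,0,0,0,0.002,0,0.1]

```text
clock: 8.68
position: [0.5246, 0.0093, 0.0678]
ee_rot: [0.036, 0.999, -0.001, -0.001]
ft_force: [-2.6, -11.0, -0.3]
grip_width: 0.268
grasp_force: 108.9
```

Emit:
play_rows:
  plan: [0,0,0,0,0.0005,0,0.1,0,0,0,0,0.001,0,0.1,0,0,0,0,0.0015,0,0.1,0,0,0,0,0.002,0,0.1]

```text
clock: 9.18
position: [0.5243, 0.0098, 0.0677]
ee_rot: [0.036, 0.999, -0.002, -0.001]
ft_force: [-4.9, -16.5, 2.3]
grip_width: 0.265
grasp_force: 109.5
```

Emit:
play_rows:
  plan: [0,0,0,0,-0.006,0,0.1,0,0,0,0,-0.014,0,0.1,0,0,0,-0.03,-0.016,0,0.1,0,0,0,-0.07,-0.016,0,0.1,0,0,0,-0.1,-0.016,0,0.1,0,0,0,-0.108,-0.014,0,0.1,0,0,0,-0.108,-0.011,0,0.1,0,0,0,-0.108,-0.009,0,0.1,0,0,0,-0.108,-0.008,0,0.1,0,0,0,-0.108,-0.007,0,0.1,0,0,0,-0.108,-0.006,0,0.1,0,0,0,-0.108,-0.005,0,0.1,0,0,0,-0.108,-0.004,0,0.1,0,0,0,-0.108,-0.003,0,0.1]

```text
clock: 10.92
position: [0.6326, 0.0015, 0.0678]
ee_rot: [0.035, 0.999, -0.001, -0.0]
ft_force: [-1.0, -6.5, -3.6]
grip_width: 0.263
grasp_force: 108.9
```

Emit:
play_rows:
  plan: [0,0,0,0,0.0006,0,0.1,0,0,0,0,0.0012,0,0.1,0,0,0,0,0.0018,0,0.1,0,0,0,0,0.0024,0,0.1,0,0,0,0,0.003,0,0.1,0,0,0,0,0.0036,0,0.1]

```text
clock: 11.68
position: [0.6334, 0.0032, 0.0681]
ee_rot: [0.036, 0.999, -0.002, 0.001]
ft_force: [0.9, -11.2, -4.6]
grip_width: 0.268
grasp_force: 109.0
```

Emit:
play_rows:
  plan: [0,0,0,0,0.0006,0,0.1,0,0,0,0,0.0012,0,0.1,0,0,0,0,0.0018,0,0.1,0,0,0,0,0.0024,0,0.1,0,0,0,0,0.003,0,0.1]

```text
clock: 12.3
position: [0.6344, 0.0053, 0.0685]
ee_rot: [0.036, 0.999, -0.003, 0.002]
ft_force: [3.6, -13.3, -4.6]
grip_width: 0.268
grasp_force: 109.0
```

Emit:
play_rows:
  plan: [0,0,0,0,0.0006,0,0.1,0,0,0,0,0.0012,0,0.1,0,0,0,0,0.0018,0,0.1]

```text
clock: 12.68
position: [0.635, 0.0067, 0.0687]
ee_rot: [0.037, 0.999, -0.003, 0.002]
ft_force: [6.2, -13.8, -5.2]
grip_width: 0.265
grasp_force: 109.0
```

Emit:
play_rows:
  plan: [0,0,0,0,0.0005,0,0.1,0,0,0,0,0.001,0,0.1,0,0,0,0,0.0015,0,0.1]

```text
clock: 13.05
position: [0.6356, 0.0079, 0.0689]
ee_rot: [0.037, 0.999, -0.003, 0.003]
ft_force: [6.4, -14.5, -5.0]
grip_width: 0.26
grasp_force: 109.0
```

Emit:
play_rows:
  plan: [0,0,0,0,-0.01,0,0.1,0,0,0,0,-0.02,0,0.1,0,0,0,0.03,-0.022,0,0.1,0,0,0,0.07,-0.022,0,0.1,0,0,0,0.1,-0.02,0,0.1,0,0,0,0.108,-0.017,0,0.1,0,0,0,0.108,-0.014,0,0.1,0,0,0,0.108,-0.0125,0,0.1,0,0,0,0.108,-0.0115,0,0.1,0,0,0,0.108,-0.0105,0,0.1,0,0,0,0.108,-0.0098,0,0.1,0,0,0,0.108,-0.0091,0,0.1,0,0,0,0.108,-0.0084,0,0.1,0,0,0,0.108,-0.0077,0,0.1,0,0,0,0.108,-0.007,0,0.1,0,0,0,0.108,-0.0063,0,0.1,0,0,0,0.108,-0.0056,0,0.1]

```text
clock: 15.18
position: [0.5247, 0.0124, 0.0677]
ee_rot: [0.036, 0.999, -0.002, -0.001]
ft_force: [-4.3, -9.7, 1.3]
grip_width: 0.267
grasp_force: 110.1
```

Emit:
play_rows:
  plan: [0,0,0,0,0.0006,0,0.1,0,0,0,0,0.0012,0,0.1,0,0,0,0,0.0018,0,0.1,0,0,0,0,0.0024,0,0.1,0,0,0,0,0.0028,0,0.1]

```text
clock: 15.8
position: [0.5241, 0.0149, 0.0673]
ee_rot: [0.036, 0.999, -0.002, -0.002]
ft_force: [-7.3, -11.8, 0.9]
grip_width: 0.269
grasp_force: 110.1
```

Emit:
play_rows:
  plan: [0,0,0,0.0007,0.0006,0,0.1,0,0,0,0.0014,0.0012,0,0.1,0,0,0,0.002,0.0018,0,0.1,0,0,0,0.002,0.0024,0,0.1,0,0,0,0.002,0.0028,0,0.1]

```text
clock: 16.42
position: [0.5229, 0.0169, 0.0674]
ee_rot: [0.036, 0.999, -0.002, -0.001]
ft_force: [-5.1, -13.8, -0.8]
grip_width: 0.271
grasp_force: 109.8
```

Emit:
play_rows:
  plan: [0,0,0,0.0005,0.0006,0,0.1,0,0,0,0.001,0.0012,0,0.1,0,0,0,0.001,0.0018,0,0.1,0,0,0,0.001,0.0022,0,0.1]

```text
clock: 16.92
position: [0.5224, 0.0174, 0.0676]
ee_rot: [0.037, 0.999, -0.003, -0.001]
ft_force: [-2.5, -20.2, 0.2]
grip_width: 0.269
grasp_force: 110.0
```

Emit:
play_rows:
  plan: [0,0,0,0,-0.01,0,0.1,0,0,0,0,-0.02,0,0.1,0,0,0,-0.03,-0.022,0,0.1,0,0,0,-0.07,-0.022,0,0.1,0,0,0,-0.1,-0.02,0,0.1,0,0,0,-0.11,-0.017,0,0.1,0,0,0,-0.11,-0.014,0,0.1,0,0,0,-0.11,-0.012,0,0.1,0,0,0,-0.11,-0.011,0,0.1,0,0,0,-0.11,-0.01,0,0.1,0,0,0,-0.11,-0.0092,0,0.1,0,0,0,-0.11,-0.0084,0,0.1,0,0,0,-0.11,-0.0076,0,0.1,0,0,0,-0.11,-0.0068,0,0.1,0,0,0,-0.111,-0.006,0,0.1,0,0,0,-0.1115,-0.0052,0,0.1,0,0,0,-0.112,-0.0045,0,0.1]

```text
clock: 19.05
position: [0.6332, 0.009, 0.0673]
ee_rot: [0.035, 0.999, -0.001, -0.001]
ft_force: [-5.2, -6.9, -3.8]
grip_width: 0.265
grasp_force: 109.7
```

Emit:
play_rows:
  plan: [0,0,0,0,0.0007,0,0.1,0,0,0,0,0.0014,0,0.1,0,0,0,0,0.0021,0,0.1,0,0,0,0,0.0028,0,0.1,0,0,0,0,0.0034,0,0.1]

```text
clock: 19.68
position: [0.6341, 0.0112, 0.0677]
ee_rot: [0.036, 0.999, -0.002, -0.0]
ft_force: [-1.0, -9.9, -3.8]
grip_width: 0.272
grasp_force: 109.7
```

Emit:
play_rows:
  plan: [0,0,0,0,0.0007,0,0.1,0,0,0,0,0.0014,0,0.1,0,0,0,0,0.0021,0,0.1,0,0,0,0,0.0028,0,0.1]

```text
clock: 20.18
position: [0.635, 0.0134, 0.068]
ee_rot: [0.036, 0.999, -0.002, 0.0]
ft_force: [1.0, -11.3, -4.5]
grip_width: 0.265
grasp_force: 109.6
```

Emit:
play_rows:
  plan: [0,0,0,0,0.0007,0,0.1,0,0,0,0,0.0014,0,0.1,0,0,0,0,0.002,0,0.1,0,0,0,0,0.0025,0,0.1]

```text
clock: 20.68
position: [0.6357, 0.0151, 0.0682]
ee_rot: [0.036, 0.999, -0.002, 0.001]
ft_force: [1.7, -12.6, -3.9]
grip_width: 0.266
grasp_force: 109.6
```

Emit:
play_rows:
  plan: [0,0,0,0,0.0005,0,0.1,0,0,0,0,0.001,0,0.1,0,0,0,0,0.0015,0,0.1,0,0,0,0,0.0018,0,0.1]

```text
clock: 21.18
position: [0.6358, 0.0155, 0.0683]
ee_rot: [0.037, 0.999, -0.003, 0.001]
ft_force: [3.0, -16.1, -5.4]
grip_width: 0.266
grasp_force: 109.6
```

Emit:
play_rows:
  plan: [0,0,0,0,-0.01,0,0.1,0,0,0,0,-0.022,0,0.1,0,0,0,0.03,-0.025,0,0.1,0,0,0,0.07,-0.025,0,0.1,0,0,0,0.1,-0.023,0,0.1,0,0,0,0.109,-0.02,0,0.1,0,0,0,0.109,-0.017,0,0.1,0,0,0,0.109,-0.015,0,0.1,0,0,0,0.109,-0.0135,0,0.1,0,0,0,0.109,-0.0125,0,0.1,0,0,0,0.109,-0.0116,0,0.1,0,0,0,0.109,-0.0108,0,0.1,0,0,0,0.1095,-0.01,0,0.1,0,0,0,0.11,-0.0092,0,0.1,0,0,0,0.1105,-0.0084,0,0.1,0,0,0,0.111,-0.0076,0,0.1,0,0,0,0.111,-0.0068,0,0.1]

```text
clock: 23.3
position: [0.5241, 0.0203, 0.0679]
ee_rot: [0.035, 0.999, -0.001, 0.0]
ft_force: [0.6, -8.0, -3.0]
grip_width: 0.266
grasp_force: 109.9
```

Emit:
play_rows:
  plan: [0,0,0,0,0.0007,0,0.1,0,0,0,0,0.0014,0,0.1,0,0,0,0,0.0021,0,0.1,0,0,0,0,0.0028,0,0.1,0,0,0,0,0.0032,0,0.1]

```text
clock: 23.92
position: [0.5236, 0.022, 0.0678]
ee_rot: [0.036, 0.999, -0.002, -0.001]
ft_force: [-2.2, -13.5, 0.1]
grip_width: 0.267
grasp_force: 110.4
```

Emit:
play_rows:
  plan: [0,0,0,0,0.0005,0,0.1,0,0,0,0,0.001,0,0.1,0,0,0,0,0.0014,0,0.1,0,0,0,0,0.0014,0,0.1]

```text
clock: 24.42
position: [0.5236, 0.0222, 0.0678]
ee_rot: [0.036, 0.999, -0.002, -0.001]
ft_force: [-4.1, -17.1, 1.5]
grip_width: 0.268
grasp_force: 110.6
```

Emit:
play_rows:
  plan: [0,0,0,0,-0.01,0,0.1,0,0,0,0,-0.018,0,0.1,0,0,0,-0.03,-0.02,0,0.1,0,0,0,-0.07,-0.02,0,0.1,0,0,0,-0.1,-0.018,0,0.1,0,0,0,-0.11,-0.015,0,0.1,0,0,0,-0.11,-0.012,0,0.1,0,0,0,-0.11,-0.01,0,0.1,0,0,0,-0.11,-0.0085,0,0.1,0,0,0,-0.11,-0.0075,0,0.1,0,0,0,-0.11,-0.0065,0,0.1,0,0,0,-0.11,-0.0057,0,0.1,0,0,0,-0.11,-0.005,0,0.1,0,0,0,-0.11,-0.0042,0,0.1,0,0,0,-0.11,-0.0035,0,0.1,0,0,0,-0.11,-0.0027,0,0.1,0,0,0,-0.11,-0.002,0,0.1]

```text
clock: 26.55
position: [0.6337, 0.0155, 0.0678]
ee_rot: [0.035, 0.999, -0.001, -0.0]
ft_force: [-0.3, -7.5, -4.9]
grip_width: 0.264
grasp_force: 109.8
```

Emit:
play_rows:
  plan: [0,0,0,0,0.0006,0,0.1,0,0,0,0,0.0012,0,0.1,0,0,0,0,0.0018,0,0.1,0,0,0,0,0.0024,0,0.1,0,0,0,0,0.0028,0,0.1,0,0,0,0,0.0028,0,0.1]

```text
clock: 27.3
position: [0.6337, 0.0158, 0.0679]
ee_rot: [0.036, 0.999, -0.002, -0.0]
ft_force: [-0.7, -11.9, -3.8]
grip_width: 0.268
grasp_force: 109.9
```

Emit:
play_rows:
  plan: [0,0,0,0,-0.01,0,0.1,0,0,0,0,-0.03,0,0.1,0,0,0,0.02,-0.05,-0.03,0.1,0,0,0,0.06,-0.07,-0.06,0.1,0,0,0,0.09,-0.07,-0.08,0.1,0,0,0,0.09,-0.07,-0.1,0.1,0,0,0,0.09,-0.07,-0.1,0.1,0,0,0,0.09,-0.07,-0.1,0.1]

```text
clock: 28.3
position: [0.5392, -0.0437, 0.167]
ee_rot: [0.035, 0.999, 0.0, -0.0]
ft_force: [0.3, 0.4, -4.2]
grip_width: 0.264
grasp_force: 110.2
```

```bash
python3 - <<'E'
from h import *
import pickle
m,im=snap("wrist"); pickle.dump(m,open("w4.pkl","wb"));cv2.imwrite("pics/w4.png",im)
P=[proj(m,(.527,.05,.039)),proj(m,(.635,.05,.039)),proj(m,(.583,.067,.044))];print(P)
o=status.get_obs();print(o['clock'],o['position'],o['ft_force'])
u0,v0=int(P[0][0]-45),int(P[0][1]-40)
print(u0,v0)
c=cv2.resize(im[v0:v0+190,u0:u0+120],None,fx=3.1,fy=3.1,interpolation=2)
cv2.imwrite("pics/w4c.png",cv2.convertScaleAbs(c,alpha=1.2))
E
```

```text
[array([376.29419657, 163.34624819]), array([371.09366168, 279.55922918]), array([395.73100899, 228.40830144])]
28.35 [ 0.53903938 -0.04372558  0.16679478] [-0.3979695   0.10678843 -5.13586468]
331 123
```

View pics/w4c.png

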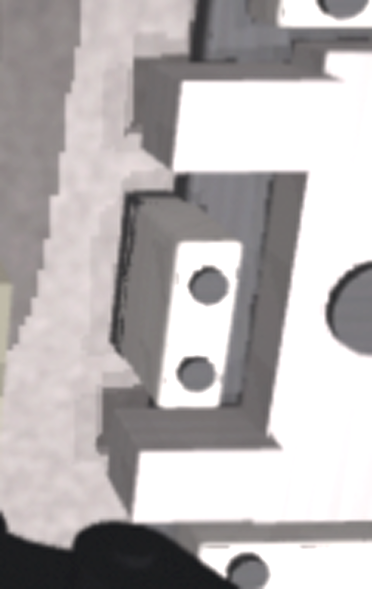

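The crop shows both ear faces nearly level with the post's back face: left ear edge (181,78)–(173,171), right ear edge (138,450)–(132,522), post edge (177,241)–(160,407).

```bash
python3 - <<'E'
from h import *
import pickle
m=pickle.load(open("w4.pkl","rb"))
f=lambda u,v:(331+u/3.1-.4,123+v/3.1-.4)
a=np.radians(3.8);ex=np.array([np.sin(a),np.cos(a)]);ey=np.array([-ex[1],ex[0]])
p=[plane(m,f(*q),.044)[:2] for q in [(177,241),(160,407)]]
O=(p[0]+p[1])/2+.074*ex; print(O, np.linalg.norm(p[0]-p[1]), p)
for n,q in [("L",(181,78)),("L",(173,171)),("R",(138,450)),("R",(132,522))]:
    w=plane(m,f(*q),.039)[:2]-O; print(n,(w@ex*1000).round(1),(w@ey*1000).round(1))
for w in p: print(((w-O)@ex*1000).round(1),((w-O)@ey*1000).round(1))
E
```

```text
[0.58675597 0.13168474] 0.04913706864294781 [array([0.55730415, 0.05886259]), array([0.60639925, 0.05683227])]
L -76.7 66.8
L -75.9 42.2
R -76.0 -41.3
R -75.1 -65.8
-74.6 24.6
-73.4 -24.6
```

Both faces are at about -76 mm, the stop, within roughly 1 mm of measuring error. Neither ear gives any more, so the insert is home. Next I return the mallet to its mat.

Emit:
play_rows:
  plan: [0,0,0,0.002,-0.03,0,0.1,0,0,0,0.004,-0.07,0,0.1,0,0,0,0.006,-0.11,0.01,0.1,0,0,0,0.008,-0.15,0.03,0.1,0,0,0,0.008,-0.18,0.055,0.1,0,0,0,0.008,-0.19,0.08,0.1,0,0,0,0.008,-0.19,0.095,0.1,0,0,0,0.008,-0.19,0.102,0.1,0,0,0,0.008,-0.19,0.104,0.1,0,0,0,0.008,-0.19,0.104,0.1]

```text
clock: 29.6
position: [0.5188, -0.2321, 0.0643]
ee_rot: [0.034, 0.999, 0.0, 0.0]
ft_force: [1.0, 0.2, -5.0]
grip_width: 0.267
grasp_force: 109.8
```

```bash
python3 - <<'E'
from h import *
o=status.get_obs();print(o['clock'],o['position'],o['ft_force'])
m,im=snap("wrist"); s=snap("side")[1]
cv2.imwrite("pics/w5.png",cv2.hconcat([im[120:384,100:400],cv2.resize(s[170:300,180:340],(325,264),interpolation=2)]))
E
```

```text
29.6 [ 0.5188283  -0.23205192  0.06431541] [ 0.98535624  0.20970597 -4.98003661]
```

View pics/w5.png

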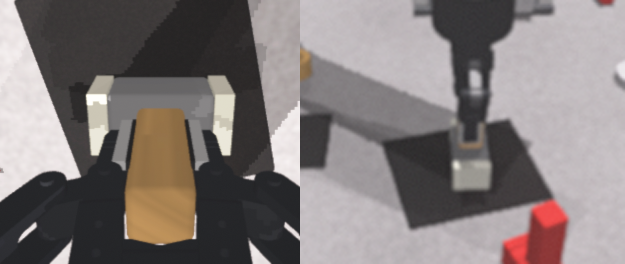

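The mallet hangs upright over the middle of the mat, about 3 mm above it. I'll lower it in small steps while watching the force.

Emit:
play_rows:
  plan: [0,0,0,0,0,0.0015,0.1,0,0,0,0,0,0.003,0.1,0,0,0,0,0,0.004,0.1,0,0,0,0,0,0.004,0.1,0,0,0,0,0,0.004,0.1]

```text
clock: 30.32
position: [0.5185, -0.2324, 0.0607]
ee_rot: [0.035, 0.999, 0.0, 0.0]
ft_force: [-4.3, 3.7, 8.0]
grip_width: 0.266
grasp_force: 111.8
```

Contact, with +8 N upward. I'll release slowly, then lift straight up.

Emit:
play_rows:
  plan: [0,0,0,0,0,0,0.3,0,0,0,0,0,0,0.4,0,0,0,0,0,0,0.6,0,0,0,0,0,0,0.8,0,0,0,0,0,0,1,0,0,0,0,0,0,1,0,0,0,0,0,-0.02,1,0,0,0,0,0,-0.06,1,0,0,0,0,0,-0.1,1,0,0,0,0.02,0,-0.14,1,0,0,0,0.04,0,-0.18,1,0,0,0,0.04,0,-0.18,1,0,0,0,0.04,0,-0.18,1]

```text
clock: 31.95
position: [0.4784, -0.2295, 0.2403]
ee_rot: [0.034, 0.999, 0.0, 0.001]
ft_force: [0.0, -0.6, -0.5]
grip_width: 0.998
grasp_force: 0.0
```

```bash
python3 - <<'E'
from h import *
o=status.get_obs();print(o['clock'],o['position'],o['ft_force'])
m,im=snap("wrist"); s=snap("side")[1]
cv2.imwrite("pics/w6.png",cv2.hconcat([im[60:324,120:420],cv2.resize(s[170:300,180:340],(325,264),interpolation=2)]))
E
```

```text
31.95 [ 0.47844383 -0.22954134  0.24025121] [ 0.03167762 -0.64301257 -0.50718436]
```

View pics/w6.png

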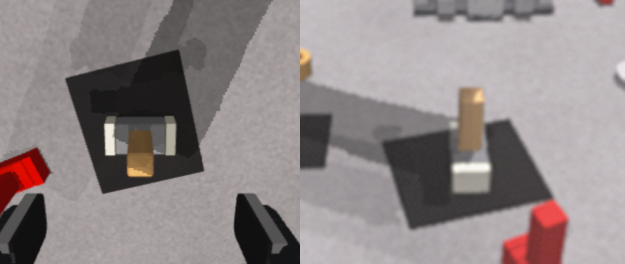

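The mallet stands upright near the middle of the mat and the gripper is clear of it.

```bash
python3 -c "
from workcell import manip
print(manip.hand_in())"
```

```text
the job is handed in; nothing more can be done
None
```

I handed the job in at about 32 s: both ear faces measured at about -76 mm, at the stop, give or take about 1 mm, and neither gave any further; the mallet stands upright near the mat's middle with the gripper clear, and I got no verdict back.

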